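# Hitch the latched hook onto the anchor pin and prove it

### The arm

A 7-joint arm with a two-finger parallel gripper is mounted at the origin on a cart in front of the work surface, level with it; the furniture and walls round the work are solid. World frame = base frame: x ahead of the robot, y to its left, z up, the work surface at z = 0. Lengths are in m, angles in rad, forces in N, time in s.
With the tool pointing down it reaches from about 0.35 to 0.9 m from the base axis. Payload 19.9 kg.
Tool frame: the origin (TCP) lies between the finger pads; the fingertips stand 19 mm ahead of it and the grasp point (between the pads) is the TCP; z points along the fingers, y is the direction in which the jaws open and shut (so a half turn about z gives the same grasp; the last joint's range is limited). The gripper opens to 94 mm and grips with 3 to 60 N. Pads are 16 mm wide; open, the fingers measure 119 mm over their backs; the gripper's body (75 mm by 177 mm) begins 78 mm behind the grasp point.
Start: joints at [-1.351, 0.417, -0.01, 1.614, 0.005, 1.111, -0.053], TCP at [0.162, 0.604, 0.224] pointing down, gripper open.
Joint ranges: [-2.81, 2.81], [-0.39, 2.02], [-1.27, 1.25], [0.06, 2.57], [-1.19, 4.33], [0.19, 2], [-2.82, 2.82]. Speed limits (rad/s): [1.89, 1.89, 2.39, 2.39, 3.01, 3.01, 3.01].

### API

Orientations are given as a 3x3 rotation matrix whose columns are the frame's x, y, z axes.
In Python, from rig import robot gives the robot as it stands. Calls block until the motion is done:
- robot.move_ptp(position, orientation): joint-space move of the TCP to a pose.
- robot.move_linear(position, velocity=0.15, frame=None, threshold=None): straight line of the TCP; frame=None keeps the orientation; velocity is the mean speed in m/s. With threshold (N) it stops when the force on the tool has changed by that much, and returns True; else False.
- robot.goto_joints(angles): joint-space move.
- robot.gripper_to(opening): finger opening in m; the grip force is fixed at half the most; returns when the fingers have stopped.
- robot.pause(seconds).
- robot.ik(position, orientation): joint angles nearest the present ones, or None.
- robot.get_state(): the state.
- robot.grab_frame(name): name is "scene" or "top" or "wrist"; returns the picture (384x512x3 uint8, red, green, blue); there is no depth.
- robot.camera_info(name): a dict with "fx", "fy", "cx", "cy" (pixels), "rvec" (rotation vector, rad) and "tvec" (3), from world to camera coordinates, as OpenCV has them. Camera axes: x right, y down, z forward; pixel columns grow to the right and rows downward; lengths in m; the calibration is good to about 2 mm. A picture is of the moment at which its call begins: read the wrist's pose just before it. camera_info takes no time and is no camera call; for the wrist camera it gives the pose at the moment of the call.
A pose or a line that the arm cannot do raises robot.PlanningError and nothing moves.
- robot.sign_off(): hands the job in, once; it reports no verdict.
The state is a dict: "time": time; "qpos": joint angles; "joint_vel": joint speeds; "effort": joint torques, N m; "ee_pos": TCP position; "tool_rot": TCP orientation; "force": force on the tool from outside, world axes, zero at the start; "moment": the same for the moment, N m; "opening": finger opening in m.
Only numpy, scipy, OpenCV 4.12 (cv2) and the standard library are available. Lean on these libraries where they do the work, as an engineer would, in place of code of your own. Each camera call takes 0.05 s, during which the arm holds its last target. There are 200 camera calls.

### The job

Pick up the loose steel hook by its black grip block and push its mouth onto the headed pin of the anchor block, fully home, until the sprung latch flips shut behind the pin. Then draw the hook straight back with a firm but moderate pull of about 10 N against the shut latch to prove that it holds, and leave the hook lying flat on the block, let go, hitched on the pin. Never load the pin with more than 25 N, and do not disturb the other things on the desk.

Things in the scene. Friction and masses are not known exactly. Their poses are not given: they have to be found in the camera images.
- hook_grip (a point): Loose dark steel hook, 0.3 kg: middle of its black ribbed grip block, 26 mm above the hook's flat underside. x points along the hook to its mouth, y across it to the jaw with the latch, z up. Grip block 48 (x) x 14 (y) x 40 mm high: grip it across y from above. The rest of the hook is 16 mm thick, 49 mm wide; it reaches from a ring eye at x = -53 mm to the jaw tips at x = +103 mm.
- hook_seat (a point): Seat of the hook: where the pin's centre lies when fully home in the throat (16 mm wide). 56 mm in +x from the grip's middle, on the centre line, 8 mm above the underside, axes as hook_grip. The latch flips shut only once the pin's centre is within about 2 mm of it. Drawn back after that, the pin bears on the latch with its centre 15.7 mm ahead (+x) of this point.
- hook_mouth (a point): Middle of the hook's mouth, between the jaws: 36 mm in +x from hook_seat, same height and axes. The mouth is 15 mm wide here and flares to 30 mm at the jaw tips, 11 mm further out. Just inside it, a steel bar 5 mm thick (the latch), hinged on the +y jaw, closes the throat: a 12 mm pin coming in meets it with its centre 32.7 mm ahead of hook_seat.
- latch (a joint): Angle of the latch: 0 = shut across the mouth (a light spring holds it there); it swings only inward, to 1.5 = open along the jaw. Pushing it open with the pin takes up to about 6 N along the hook.
- pin (a joint): How far the pin is pushed along the block's +x against its buffer spring (m; 0 = at rest, negative when pulled back; 10 N per mm, at most 6 mm either way). It does not tell where in its slot the pin is clamped.
- anchor: Aluminium anchor block, fixed to the desk, 200 x 100 x 20 mm, origin at the middle of its underside, z up. A headed steel pin stands up from its +x half. The hook comes onto the pin moving along the block's +x, and lies on the block's flat top, 20 mm above the desk. Nothing else stands on the block.
- anchor_slot (a point): Middle of the slot in the block's top face, 50 mm in +x from the block's middle, axes as the block. The 12 mm pin stands on the slot's centre line, clamped somewhere from 14 mm behind to 14 mm ahead (x) of this point, not measured. From the block's top to under its head (24 mm across, 8 mm high) are 22 mm: the hook fits only sideways, under the head. A buffer spring lets the pin give 1 mm per 10 N in x.
- multimeter: Bystander, to be left alone: pocket multimeter lying on its back, 127 x 69 x 40 mm; origin at the middle of its underside.
- flux_tin: Bystander, to be left alone: low round tin with a green lid, 56 mm across, 23 mm high; origin at the middle of its underside.
- tape_clear: Bystander, to be left alone: roll of whitish tape lying flat, 68 mm across, 19 mm high; origin at the middle of its underside.
- snips: Bystander, to be left alone: side cutters with blue handles lying flat, 41 x 122 x 10 mm; origin at the middle of its underside.
- usb_charger: Bystander, to be left alone: small white plug block, 59 x 34 x 24 mm; origin at the middle of its underside.
- strap_clip: Bystander, to be left alone: small black clip, 21 x 56 x 15 mm; origin at the middle of its underside.
- mug_desk: Bystander, to be left alone: orange mug, 81 x 120 x 101 mm with its handle; origin at the middle of its underside.
Not all that is in view belongs to the job. What is shaped like the part that bears hook_grip but blue or yellow is not meant.

How it is judged:
On the way, in this order (a step that is already met when the one before it is completed fails the run):
1. the pin has pushed the latch inward at the mouth (value of joint latch above 0.4 rad and contact force between latch and pin above 0.3 N and x of pin in the frame of hook_seat below 0.036 m and y of pin in the frame of hook_seat between -0.005 and 0.005 m and angle between the x axis of hook_seat and the x axis of anchor, either way round below 0.35 rad), for 0.02 s.
2. the hook is home on the pin and the latch has flipped shut behind it (value of joint latch below 0.12 rad and x of pin in the frame of hook_seat between -0.003 and 0.006 m and y of pin in the frame of hook_seat between -0.005 and 0.005 m and angle between the x axis of hook_seat and the x axis of anchor, either way round below 0.35 rad), for 0.1 s.
3. drawn back, the hook pulls on the pin with its shut latch, 4 N or more (value of joint latch below 0.12 rad and x of pin in the frame of hook_seat between 0.01 and 0.02 m and contact force between latch and pin above 4 N and y of pin in the frame of hook_seat between -0.005 and 0.005 m and angle between the x axis of hook_seat and the x axis of anchor, either way round below 0.35 rad), for 0.1 s.
At the end, for the whole second after the job is handed in: Pin inside the throat, latch shut behind it (within 0.12 rad): pin's centre from 3 mm behind to 20 mm ahead of hook_seat and within 5 mm of its centre line; hook along the block within 0.35 rad, flat on its top (tilt under 0.08 rad, height within 4 mm), let go, at rest (value of joint latch below 0.12 rad and x of pin in the frame of hook_seat between -0.003 and 0.02 m and angle between hook_grip's own z axis and vertical below 0.08 rad and z of hook_grip in the frame of anchor between 0.043 and 0.05 m and linear speed of hook below 0.02 m/s and contact force between the fingers and hook below 0.05 N and y of pin in the frame of hook_seat between -0.005 and 0.005 m and angle between the x axis of hook_seat and the x axis of anchor, either way round below 0.35 rad); the robot touches nothing.
It fails at once if the hook or the robot loads the pin with more than 25 N (contact force between any of hook, the arm, the fingers and pin above 25 N).
It fails at once if one of the other things on the desk is moved more than 20 mm (distance of any of multimeter, flux_tin, tape_clear, snips, usb_charger, strap_clip, mug_desk from where it was at the start of the episode above 0.02 m).
It also fails if it takes over 64 s, if anything falls off the work surface, if the arm or the gripper's body presses on something with over 40 N, if the wrist force passes 120 N, or if a joint passes its speed limit or range.

## Working session

There is one attempt and no reset: what is moved stays moved. The work goes in short steps, each a Python script; the robot and the scene stay as the last script left them, time stands still between calls to the robot, and variables do not carry over. Pictures are saved under pics/ and viewed, about 8 in all and at most 12, crops included, and the job is handed in when it is done.

```bash
ls; mkdir -p pics
python3 - <<'E'
from rig import robot
import cv2,numpy as np
for n in ("scene","top"):
    f=robot.grab_frame(n); cv2.imwrite(f"pics/{n}0.png",cv2.resize(f[:,:,::-1],(800,600),interpolation=cv2.INTER_CUBIC))
    np.save(f"pics/{n}0.npy",f)
    i=robot.camera_info(n); R=cv2.Rodrigues(np.array(i["rvec"]))[0]; print(n,i["fx"],-R.T@np.array(i["tvec"]),R[2])
s=robot.get_state();print(s["time"],s["ee_pos"],s["tool_rot"],s["force"])
E
```

```text
pics
scene 434.2145758634726 [-0.22535641 -0.95049535  0.7791397 ] [ 0.5176942   0.69419539 -0.50008546]
top 364.7891014410983 [0.21587683 0.09052715 1.4533339 ] [ 0.22095332 -0.01461706 -0.97517484]
0.1 [0.16168197 0.60343052 0.22394699] [[-9.65947818e-01  2.58736904e-01 -1.64429505e-04]
 [ 2.58736938e-01  9.65947317e-01 -9.88476218e-04]
 [-9.69250375e-05 -9.97360432e-04 -9.99999498e-01]] [-0.10123062  0.46912613 -0.36789628]
```

View pics/top0.png

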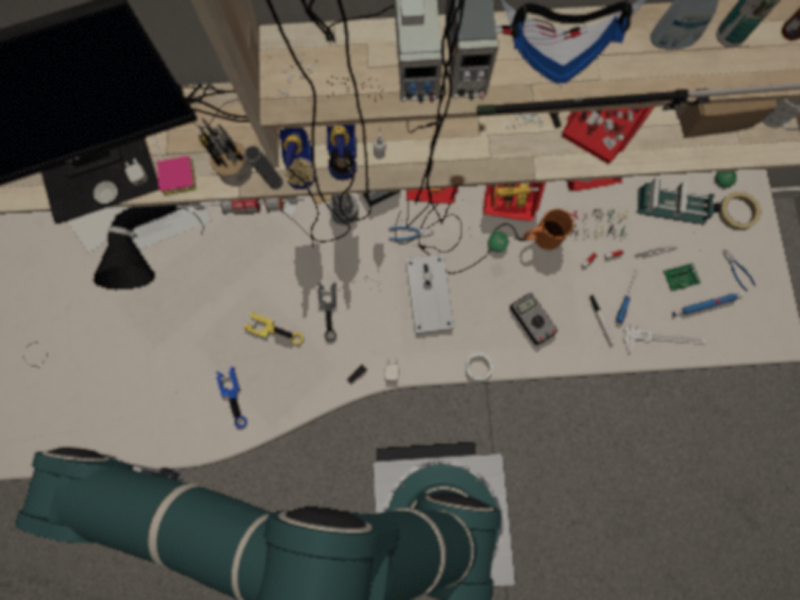

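View pics/scene0.png

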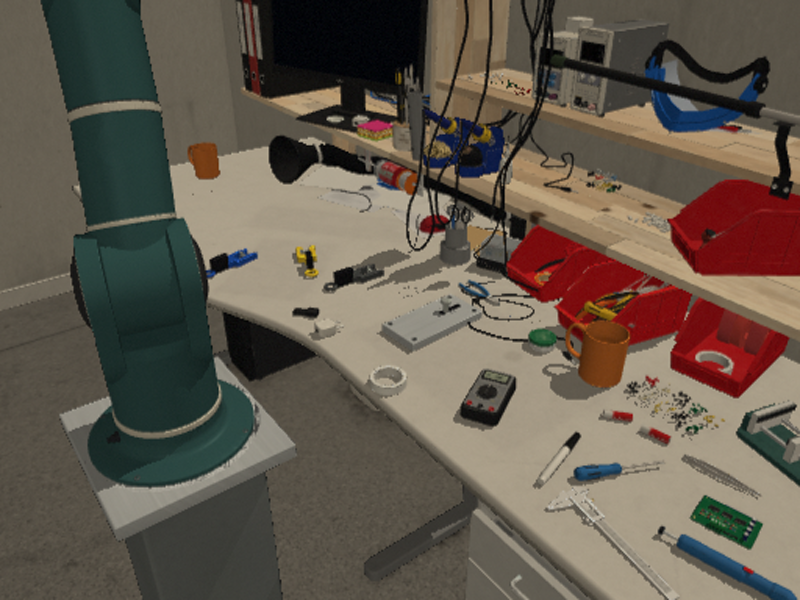

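The top view shows the dark hook at about (328,312), with its mouth pointing up in the image. The anchor block is at (430,295) with its pin near (427,270), and the decoys are blue and yellow. Next I'll localise these roughly and look with the wrist camera.

```bash
cat > h.py <<'E'
from rig import robot
import cv2,numpy as np
def info(n):
    i=robot.camera_info(n); K=np.array([[i["fx"],0,i["cx"]],[0,i["fy"],i["cy"]],[0,0,1]])
    return K,np.array(i["rvec"],float),np.array(i["tvec"],float)
def ray(c,uv,z):
    K,r,t=c; R=cv2.Rodrigues(r)[0]; C=-R.T@t
    d=R.T@np.linalg.inv(K)@np.array([uv[0],uv[1],1.]); return C+d*(z-C[2])/d[2]
def proj(c,P): return cv2.projectPoints(np.array(P,float).reshape(-1,3),c[1],c[2],c[0],None)[0].reshape(-1,2)
def down(yaw): # tool y axis at yaw, z down
    y=np.array([np.cos(yaw),np.sin(yaw),0]); z=np.array([0,0,-1.]); return np.column_stack([np.cross(y,z),y,z])
def snap(n,name):
    c=info(n); f=robot.grab_frame(n); np.savez(f"pics/{name}.npz",f=f,K=c[0],r=c[1],t=c[2])
    cv2.imwrite(f"pics/{name}.png",cv2.resize(f[:,:,::-1],(800,600),interpolation=cv2.INTER_CUBIC)); return c
E
python3 - <<'E'
from h import *
c=info("top")
for n,p,z in [("grip",(328,318),.04),("mouth",(327,288),.016),("ring",(331,336),.016),("pin",(427,270),.04),("block",(430,295),.02),("b1",(408,260),.02),("b2",(440,257),.02),("b3",(452,330),.02),("b4",(415,334),.02),("meter",(533,318),.03),("clip",(357,374),.01),("usb",(392,371),.02),("yellow",(275,330),.02),("shelf",(430,180),.3),("snips",(404,235),.01)]:
    print(n,ray(c,np.array(p)*.64,z).round(3))
print(robot.get_state()["qpos"])
w=info("wrist");R=cv2.Rodrigues(w[1])[0];print("wristcam",-R.T@w[2],R)
p=[.48,.13,.33]
for y in (0,np.pi/2,np.pi,-np.pi/2): print(y,robot.ik(p,down(y)))
E
```

```text
grip [0.51 0.25 0.04]
mouth [0.594 0.253 0.016]
ring [0.467 0.247 0.016]
pin [ 0.619 -0.009  0.04 ]
block [ 0.558 -0.013  0.02 ]
b1 [0.656 0.037 0.02 ]
b2 [ 0.658 -0.047  0.02 ]
b3 [ 0.462 -0.062  0.02 ]
b4 [0.458 0.033 0.02 ]
meter [ 0.479 -0.27   0.03 ]
clip [0.367 0.186 0.01 ]
usb [0.368 0.097 0.02 ]
yellow [0.491 0.388 0.02 ]
shelf [ 0.748 -0.012  0.3  ]
snips [0.729 0.043 0.01 ]
[-1.35053245  0.41786563 -0.01029726  1.61404557  0.00471508  1.11070655
 -0.05295971]
wristcam [0.08497998 0.62386736 0.38419353] [[ 2.59724518e-01  9.65682466e-01 -7.41722555e-04]
 [ 9.29412439e-01 -2.49760860e-01  2.71683696e-01]
 [ 2.62174928e-01 -7.12522830e-02 -9.62386315e-01]]
0 [-0.85872311  0.10094546  0.57888513  1.79943342 -0.05797547  1.25806719
 -0.26431819]
1.5707963267948966 [-0.70318769  0.09633578  0.40822934  1.79520572 -0.04014075  1.25816038
  1.28649932]
3.141592653589793 [ 0.62636441  0.2167943  -1.08757325  1.7578129   0.19971948  1.28723493
  2.63362307]
-1.5707963267948966 [-0.95563406  0.10615935  0.68671247  1.8018599  -0.07065767  1.25824377
 -1.82072511]
```

Run:
```python
from h import *
robot.move_ptp([.48,.12,.33],down(np.pi/2))
c=snap("wrist","w1"); print(c[0]); print(robot.get_state()["time"],robot.get_state()["ee_pos"])
for P in ([.52,.25,.04],[.6,-.01,.04]): print(proj(c,P)/.64)
```

```text
[[340.27881863   0.         252.72918069]
 [  0.         340.27881863 191.30977954]
 [  0.           0.           1.        ]]
2.2583 [0.4798804  0.12077019 0.32979882]
[[542.53428555 290.77096385]]
[[252.31488329 375.1082963 ]]
```

View pics/w1.png

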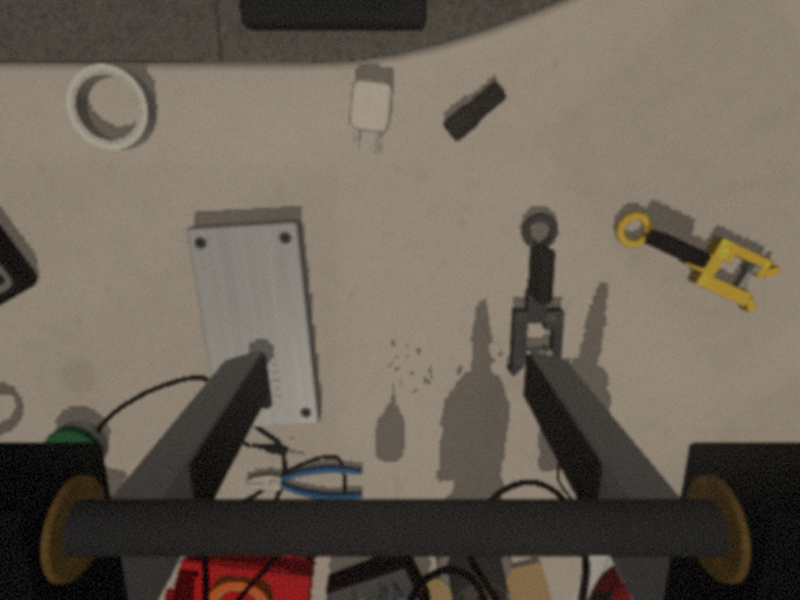

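The view is clear. The hook has its ring at (540,228), grip at (541,273) and jaws at (537,340). The block corners are at (192,228), (300,220) and (317,420), and the pin head near (262,350) is partly hidden. I'll take closer pictures centred over each.

Run:
```python
from h import *
c=info("wrist")
for n,p,z in [("ring",(540,228),.016),("grip",(541,273),.046),("jaw",(537,340),.016),("A",(192,228),.02),("B",(300,220),.02),("C",(317,420),.02),("head",(262,350),.05)]: print(n,ray(c,np.array(p)*.64,z).round(4))
robot.move_ptp([.56,-.0,.26],down(np.pi/2)); snap("wrist","w2")
robot.move_ptp([.53,.25,.26],down(np.pi/2)); snap("wrist","w3")
a=[cv2.imread(f"pics/w{i}.png") for i in (2,3)]
cv2.imwrite("pics/w23.png",np.hstack([cv2.resize(a[0],(512,384))[:,60:450],cv2.resize(a[1],(512,384))[:,60:450]]))
print(robot.get_state()["time"])
```

```text
ring [0.4684 0.2502 0.016 ]
grip [0.5027 0.2457 0.046 ]
jaw [0.5746 0.2553 0.016 ]
A [ 0.4679 -0.059   0.02  ]
B [0.4608 0.037  0.02  ]
C [0.6566 0.0442 0.02  ]
head [0.5715 0.0032 0.05  ]
4.0333
```

View pics/w23.png

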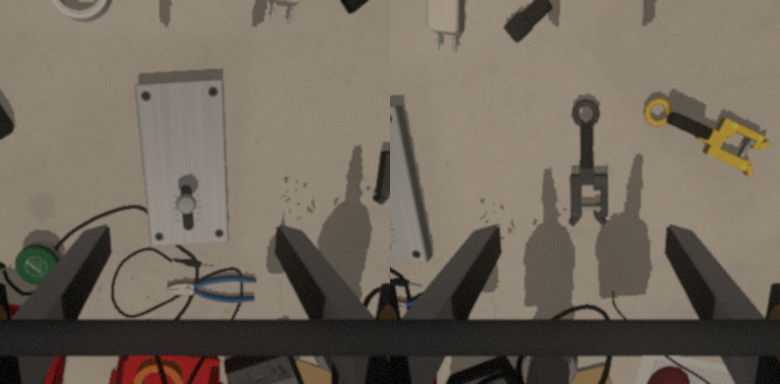

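Left picture (w2): the block is upright with its pin head at about (186,203). Right picture (w3): the hook has its ring at (586,112) and its jaws at (588,200). I'll refine both with masks.

```bash
cat > seg.py <<'E'
from h import *
def load(n):
    d=np.load(f"pics/{n}.npz"); return d["f"],(d["K"],d["r"],d["t"])
def wpts(c,cnt,z): return np.array([ray(c,p,z)[:2] for p in cnt.reshape(-1,2)],np.float32)
def blob(m,near):
    m=cv2.morphologyEx(m.astype(np.uint8)*255,cv2.MORPH_OPEN,np.ones((3,3)))
    n,l,s,ce=cv2.connectedComponentsWithStats(m)
    k=l[int(near[1]),int(near[0])]
    if k==0: k=1+np.argmin(np.linalg.norm(ce[1:]-near,axis=1))
    return (l==k).astype(np.uint8),s[k]
E
python3 - <<'E'
from seg import *
f,c=load("w2"); hsv=cv2.cvtColor(f,cv2.COLOR_RGB2HSV)
print("block",hsv[120,240],"desk",hsv[120,330],"head",hsv[203,246], "shadow",hsv[75,240])
m=(hsv[...,1]<32)&(hsv[...,2]>95); b,s=blob(m,(240,120)); print(s)
b=cv2.morphologyEx(b,cv2.MORPH_CLOSE,np.ones((15,15)))
cnt=max(cv2.findContours(b,0,1)[0],key=cv2.contourArea); w=wpts(c,cnt,.02)*1000
print("block",cv2.minAreaRect(w))
f3,c3=load("w3"); g=f3.max(2)
print("hook vals",f3[145,256],f3[112,248],f3[190,245],"desk",f3[145,300],"shadow",f3[250,220])
m=g<85; h,s=blob(m,(256,145)); print(s)
hc=max(cv2.findContours(h,0,1)[0],key=cv2.contourArea); print("hook rect z.016",cv2.minAreaRect(wpts(c3,hc,.016)*1000))
for r in range(s[1],s[1]+s[3],3):
    x=np.where(h[r])[0]; print(r,x.min(),x.max(),len(x),ray(c3,((x.min()+x.max())/2,r),.016).round(4)[:2])
A=cv2.resize(f[60:260,190:300],None,fx=3,fy=3,interpolation=2); B=cv2.resize(f3[85:285,200:310],None,fx=3,fy=3,interpolation=2)
cv2.imwrite("pics/crop.png",np.hstack([A,B])[:,:,::-1])
E
```

```text
block [ 19  26 140] desk [ 18  48 144] head [ 20  31 124] shadow [18 44 87]
[  196    79    92   166 12067]
block ((563.6787109375, -10.104290008544922), (197.2356719970703, 97.81594848632812), 3.3589391708374023)
hook vals [45 43 37] [68 63 55] [64 61 54] desk [147 135 119] shadow [94 85 76]
[ 240   99   37  126 2199]
hook rect z.016 ((531.9401245117188, 255.17010498046875), (45.6877326965332, 153.24371337890625), 89.8656997680664)
99 252 259 8 [0.4553 0.2518]
102 246 265 20 [0.4586 0.2518]
105 244 267 24 [0.462  0.2518]
108 243 268 16 [0.4653 0.2518]
111 243 268 13 [0.4687 0.2518]
114 243 268 12 [0.4721 0.2518]
117 243 267 13 [0.4755 0.2512]
120 244 266 19 [0.479  0.2512]
123 247 264 18 [0.4824 0.2518]
126 250 262 13 [0.4859 0.2524]
129 250 262 13 [0.4893 0.2524]
132 251 262 12 [0.4928 0.253 ]
135 251 262 12 [0.4963 0.253 ]
138 251 262 12 [0.4999 0.253 ]
141 251 262 12 [0.5034 0.253 ]
144 251 262 12 [0.507 0.253]
147 251 261 11 [0.5105 0.2524]
150 251 262 12 [0.5141 0.253 ]
153 251 262 12 [0.5177 0.253 ]
156 251 262 12 [0.5214 0.253 ]
159 251 262 12 [0.525 0.253]
162 250 263 14 [0.5287 0.253 ]
165 250 263 14 [0.5323 0.253 ]
168 249 263 15 [0.536  0.2524]
171 249 264 16 [0.5398 0.253 ]
174 241 276 36 [0.5435 0.2555]
177 241 276 36 [0.5473 0.2555]
180 241 276 36 [0.551  0.2555]
183 241 276 36 [0.5548 0.2555]
186 241 276 23 [0.5586 0.2555]
189 241 276 22 [0.5624 0.2555]
192 241 276 16 [0.5663 0.2555]
195 241 276 17 [0.5702 0.2555]
198 241 276 17 [0.574  0.2555]
201 241 276 17 [0.578  0.2556]
204 241 276 23 [0.5819 0.2556]
207 241 276 16 [0.5858 0.2556]
210 241 276 16 [0.5898 0.2556]
213 241 276 23 [0.5938 0.2556]
216 241 275 21 [0.5978 0.255 ]
219 240 275 18 [0.6018 0.2544]
222 240 276 13 [0.6059 0.255 ]
```

View pics/crop.png

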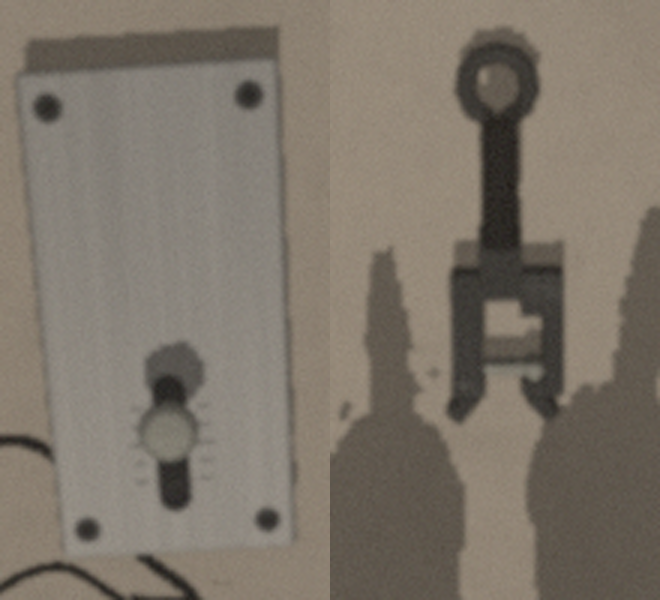

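Run:
```python
from seg import *
f,c=load("w2")
pin=ray(c,(190+168/3,60+432/3),.05)
b=np.radians(3.36); C=np.array([.5637,-.0101]); d=pin[:2]-C; u=np.array([np.cos(b),np.sin(b)])
print("pin",pin,"s",d@u,"lat",u[0]*d[1]-u[1]*d[0])
for p in ((166,378),(175,508)): print("slot end",ray(c,(190+p[0]/3,60+p[1]/3),.02))
yaw=.033
R=down(yaw-np.pi/2); g=np.array([.507,.2528,0])
print(robot.ik(g+[0,0,.03],R))
robot.move_ptp(g+[0,0,.14],R)
robot.gripper_to(.06)
print(robot.move_linear(g+[0,0,.027],.12,threshold=8))
robot.gripper_to(0.0); s=robot.get_state(); print(s["opening"],s["force"],s["ee_pos"])
robot.move_linear(g+[0,0,.13],.1); s=robot.get_state(); print(s["opening"],s["force"],s["time"],s["ee_pos"])
snap("wrist","w4")
```

```text
pin [ 0.5999237  -0.00750645  0.05      ] s 0.03631343393723207 lat 0.00046603663933075063
slot end [ 0.58660834 -0.00879834  0.02      ]
slot end [ 0.64313469 -0.00539723  0.02      ]
[-1.17125619  0.78437615  0.89175429  1.91471179 -0.81623347  0.85485663
 -1.37962333]
False
0.0136698025071131 [-0.32805304 -1.01771255 -0.76072503] [0.50702982 0.25271377 0.02703566]
0.013653120378068203 [ 0.13498747  0.17508951 -3.67752584] 10.2083 [0.50667494 0.25273079 0.12943102]
```

View pics/w4.png

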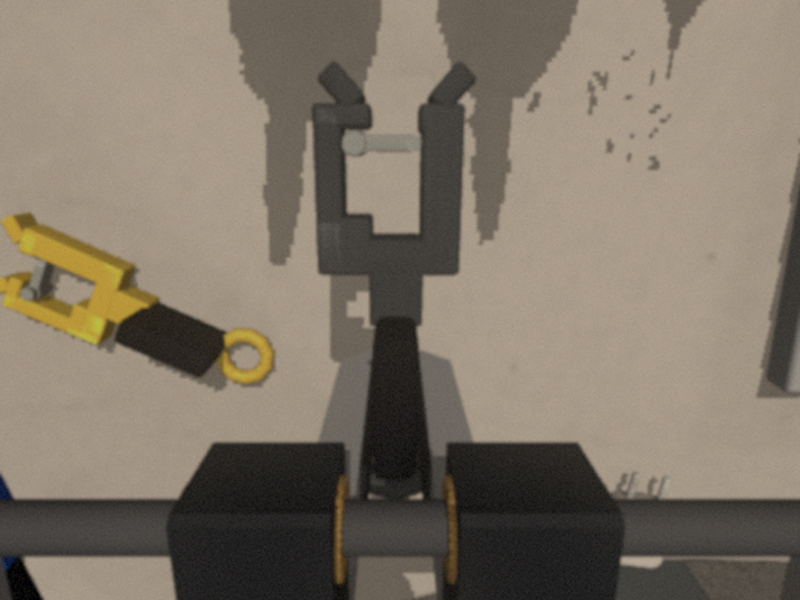

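The hook is held square. Its centre line is at column ~396, the throat end at row 236 and the latch at row 143, shut. I'll bring it behind the pin, check the alignment there, then engage.

Run:
```python
from seg import *
f,c=load("w4"); s=robot.get_state(); T=s["tool_rot"]; e=np.array(s["ee_pos"])
for n,p in (("throat",(396,236)),("mouthmid",(396,110))):
    P=ray(c,np.array(p)*.64,e[2]-.011); print(n,(T.T@(P-e)).round(4))
b=.0587; u=np.array([np.cos(b),np.sin(b),0]); pin=np.array([.5999,-.0075,0])
R=down(b-np.pi/2); g=pin-(.056+.068)*u
robot.move_linear([.47,.2528,.16],.2)
robot.move_ptp(g+[0,0,.16],R)
robot.move_linear(g+[0,0,.062],.12,threshold=10)
hit=robot.move_linear(g+[0,0,.042],.02,threshold=3); s=robot.get_state(); print(hit,s["ee_pos"],s["force"])
z=s["ee_pos"][2]+.0015
robot.move_linear([*s["ee_pos"][:2],z],.02)
g=pin-(.056+.054)*u
print(robot.move_linear([*g[:2],z],.03,threshold=6)); s=robot.get_state(); print(s["ee_pos"],s["force"],s["opening"],s["time"])
snap("wrist","w5")
```

```text
throat [0.0517 0.0004 0.011 ]
mouthmid [0.0903 0.0004 0.0109]
True [ 0.47612605 -0.01477204  0.04675951] [1.83427577 0.50630526 2.50347318]
False
[ 0.49000839 -0.01402588  0.04817048] [-0.14870188  1.08698961 -3.50327042] 0.013668533091441906 14.2583
```

View pics/w5.png

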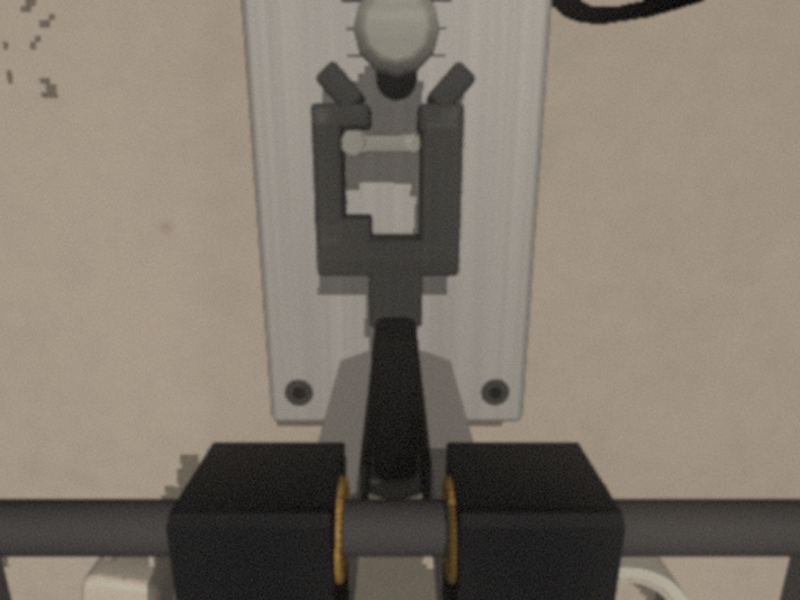

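The pin head is at column 397 and the hook's centre line at 396, parallel to the block. I'll push on slowly with a force stop.

Run:
```python
from h import *
b=.0587; u=np.array([np.cos(b),np.sin(b),0]); pin=np.array([.5999,-.0075,0])
s=robot.get_state(); z=s["ee_pos"][2]; f0=np.array(s["force"])
def rep(t):
    s=robot.get_state(); e=np.array(s["ee_pos"]); d=pin+0-e; 
    print(t,"pin-seat",round(float((d@u)-.056),4),"Fx",round(float((np.array(s["force"])-f0)@u),2),(np.array(s["force"])-f0).round(2),round(s["opening"],4),s["time"])
def to(a,v,th):
    g=pin-(.056+a)*u; r=robot.move_linear([g[0],g[1],z],v,threshold=th); rep(r); return r
for a in (.036,.030,.024,.018,.010):
    if to(a,.015,11): break
else:
    to(-.006,.008,10)
robot.pause(.3); rep("held"); snap("wrist","w6")
```

```text
False pin-seat 0.0361 Fx 1.36 [ 1.37 -0.06 -0.94] 0.0139 15.6583
False pin-seat 0.0302 Fx -2.67 [-2.7   0.51  1.39] 0.0139 16.2083
False pin-seat 0.0242 Fx -3.5 [-3.48 -0.29  0.96] 0.0142 16.7583
False pin-seat 0.0181 Fx -3.35 [-3.51  2.51 -0.78] 0.014 17.3083
False pin-seat 0.0098 Fx -0.65 [-0.89  4.05 -1.07] 0.0136 17.9917
True pin-seat -0.0009 Fx -1.58 [-1.61  0.45  1.18] 0.014 19.425
held pin-seat -0.0009 Fx -1.72 [-1.66 -1.07  0.85] 0.0141 19.725
```

View pics/w6.png

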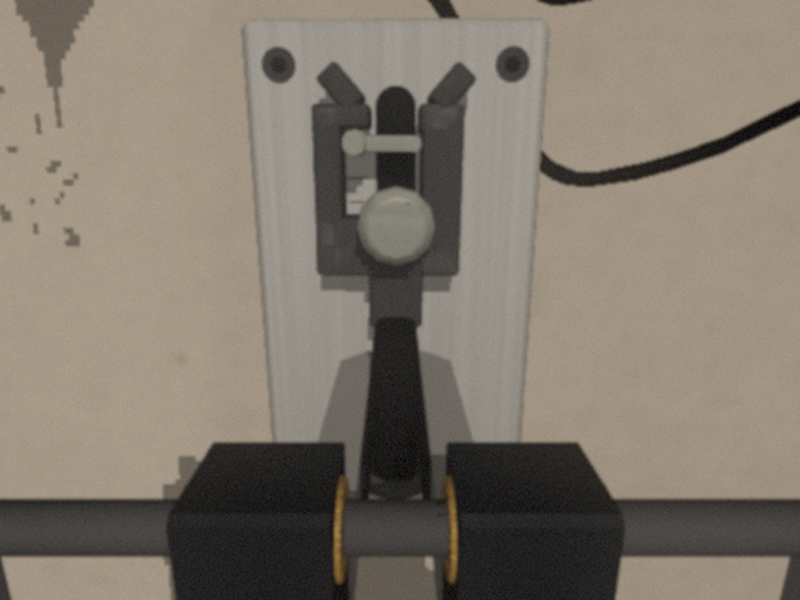

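The latch is shut across the mouth at row 143 and the pin head is in the throat at (396,226). Now I'll draw back to about 10 N.

Run:
```python
from h import *
b=.0587; u=np.array([np.cos(b),np.sin(b),0]); pin=np.array([.5999,-.0075,0])
z=robot.get_state()["ee_pos"][2]
def goto(a,v=.01,th=None):
    g=pin-(.056+a)*u; return robot.move_linear([g[0],g[1],z],v,threshold=th)
def F(n=6):
    v=[]
    for _ in range(n): robot.pause(.05); v.append(np.array(robot.get_state()["force"])@u)
    return np.mean(v),np.std(v)
goto(.010); f0=F()[0]; print("base",f0)
a=.014
while a<.021:
    r=goto(a,.008,12); m,sd=F(); print(round(a,4),r,round(m-f0,2),round(sd,2))
    if m-f0>9 : break
    a+=.0004 if m-f0>1 else .0007
robot.pause(.3); print("pull",F(8)[0]-f0,robot.get_state()["ee_pos"],robot.get_state()["opening"],robot.get_state()["time"])
snap("wrist","w7")
```

```text
base -0.016658429130598267
0.014 False -0.04 0.33
0.0147 False -0.19 0.42
0.0154 False 0.99 0.39
0.0161 False 4.74 0.52
0.0165 False 6.0 0.41
0.0169 False 7.68 0.42
0.0173 False 8.85 0.35
0.0177 False 10.3 0.79
pull 10.138401417055533 [ 0.52722522 -0.01175164  0.04754964] 0.013880792599875402 26.8333
```

Run:
```python
from h import *
b=.0587; u=np.array([np.cos(b),np.sin(b),0]); pin=np.array([.5999,-.0075,0])
g=pin-(.056+.008)*u; z=robot.get_state()["ee_pos"][2]
robot.move_linear([g[0],g[1],z],.015); robot.pause(.2)
print(robot.move_linear([g[0],g[1],.0445],.01,threshold=3.5)); s=robot.get_state(); print(s["ee_pos"],s["force"])
robot.gripper_to(.035); robot.pause(.2)
robot.move_linear([g[0],g[1],.15],.08)
g2=g-.02*u; robot.move_linear([g2[0],g2[1],.2],.1)
robot.pause(.3); s=robot.get_state(); print(s["ee_pos"],s["force"],s["time"]); snap("wrist","w8")
```

```text
True
[ 0.53598515 -0.01126676  0.04676576] [-1.27580603  0.15980755  4.46820368]
[ 0.51598978 -0.0125286   0.1996769 ] [-0.72344428 -0.92689187 -0.19459491] 31.2833
```

View pics/w8.png

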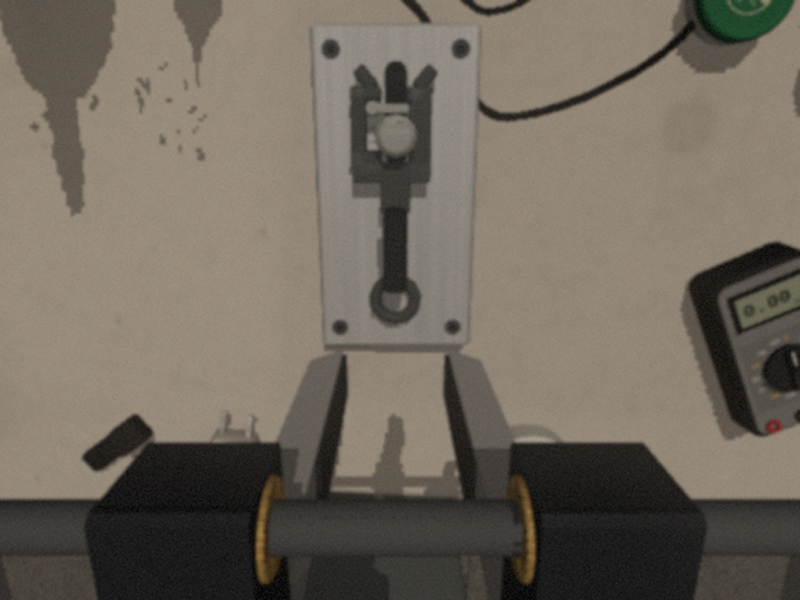

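The hook lies flat on the block with the pin at (396,133) in the throat and the latch shut across at row 107. The gripper is clear, so I'm handing in.

```bash
python3 -c "
from rig import robot
robot.sign_off()"
```

```text
the job is handed in; nothing more can be done
```

The hook is hitched on the pin with its latch shut, and I handed the job in at about 31 s of the 64 s allowed. No verdict is reported at hand-in.

- **Engaging:** I gripped the hook by its black block, lined it up to within about 0.5 mm of the pin, and pushed it on slowly with a force stop. The wrist picture showed the pin home and the latch flipped shut behind it.
- **Pull test:** drawn back in small steps, the pull rose steadily to about 10.1 N. The rise began 15–16 mm ahead of the seat, where the pin should bear on the latch.
- **Release:** I eased the hook forward about 10 mm to take the load off, set it down on the block and let go. The last picture shows it flat, aligned with the block, pin in the throat, latch shut and gripper clear.

**Not measured directly:** the push-home stop (10 N) tripped at the seat, but the force held afterwards was only 1.7 N, so the stop may have been a short jolt as the latch flipped. The wrist readings I took stayed well under the 25 N pin limit, but I had no pin force sensor. I did not measure the other things on the desk again afterwards, but I saw no sign that any had been touched.

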